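# Post a used Petri dish through the discard chute's flap

### The arm

A 6-joint arm with a two-finger parallel gripper is mounted at the origin on a cart in front of the work surface, level with it; the furniture and walls round the work are solid. World frame = base frame: x ahead of the robot, y to its left, z up, the work surface at z = 0. Lengths are in m, angles in rad, forces in N, time in s.
With the tool pointing down it reaches from about 0.3 to 0.775 m from the base axis. Payload 14.6 kg.
Tool frame: the origin (TCP) lies on the centre line of the jaws, within the pads' length; the fingertips stand 14 mm ahead of it and the grasp point (between the pads) lies 5 mm behind it (r.tip_extent is the z of the fingertips in the tool frame, in m); z points along the fingers, y is the line along which they close (so a half turn about z gives the same grasp; the last joint's range is limited). The gripper opens to 85 mm and grips with 20 to 120 N. Pads are 22 mm wide; open, the fingers measure 114 mm over their backs; the gripper's body (76 mm by 85 mm) begins 54 mm behind the grasp point. The pads swing forward as they close: fully open they stand 13 mm farther back than shut.
Start: joints at [1.11, 0.3, 1.521, -0, 1.321, -0.067], TCP at [0.211, 0.508, 0.245] pointing down, gripper open.
Joint ranges: [-3.03, 3.03], [-0.79, 2.21], [0.23, 2.52], [-1.04, 4.18], [0, 3.07], [-2.55, 2.55]. Speed limits (rad/s): [2.22, 2.22, 2.57, 3.14, 3.14, 3.14].

### API

Orientations are given as a unit quaternion [w, x, y, z].
In Python, from workcell import r gives the robot as it stands.
- The arm moves only by the shell command python3 -m crank 'ROWS' [OPENING] [FORCE]. ROWS is JSON, a list of rows, each a list of 2 entries, a list of its own where there are three numbers: the shift along the world's x, y, z in cm, then the turn about the world's z in rad. A call has 1 to 5 rows; each row shifts and turns the commanded pose from where the row before left it; what a row does not reach is not made up. A row lasts 1/8 s, in which the tool goes at most 62.5 mm and 10.7 degrees, less where a joint would pass 70% of its speed; a pose out of reach is approached as far as the arm can. A call is refused whole if a number of a shift passes 6.25 or a number of a turn 0.188, either way. A call with a gripper value outside its range is refused whole. OPENING is the opening, from 0 (shut) to 1 (fully open), set as the call begins (- or left out, the last holds). The fingers move at their own pace and stop on an object; FORCE is the grip in N (left out, the last holds). Time passes only in rows, so rows that do not move let the fingers close. It gives the time, the measured TCP pose, the force, the opening and the grip force at its end, in the units of the state.
- r.get_state(): the state, without advancing time (a new reading comes with each control period).
- r.get_image(name): name is "scene" or "top" or "wrist"; returns the picture (400x640x3 uint8, red, green, blue); there is no depth.
- r.camera_model(name): a dict with "intrinsics" (3x3 intrinsics, pixels), "dist" ([k1, k2, p1, p2, k3] as OpenCV has them; the pictures are not rectified), "R" (3x3) and "t" (3): a world point X has camera coordinates R X + t; the wrist camera has in their place "tool_from_camera" (4x4, takes a point from camera to tool coordinates, whose origin is the TCP and whose axes are the flange's). Camera axes: x right, y down, z forward; pixel columns grow to the right and rows downward; lengths in m; the calibration is good to about 2 mm. A picture is of the moment at which its call begins: read the wrist's pose just before it. camera_model takes no time and is no camera call.
- r.hand_in(): hands the job in; it is judged then, once.
The state is a dict: "clock": time; "joints": joint angles; "dq": joint speeds; "tau": joint torques, N m; "ee_pos": TCP position; "tool_rot": TCP orientation; "force": force on the tool from outside, world axes, zero at the start; "torque": the same for the moment, N m; "width": opening from 0.0 (shut) to 1.0 (fully open); "gripper_force": force on a finger pad.
Only numpy, scipy, OpenCV 4.12 (cv2) and the standard library are available. Lean on these libraries where they do the work, as an engineer would, in place of code of your own. Each camera call takes 0.05 s, during which the arm holds its last target. There are 200 camera calls.

### The job

Put the used Petri dish that lies on the blue apron of the discard chute into the chute: without picking it up, gently push it with the fingers along the apron, against the orange flap and on through until it drops into the catch bin behind. Then draw the fingers back out so that the flap swings shut behind it by itself. Leave the timer on the apron and everything else on the bench where it stands.

Things in the scene. Friction and masses are not known exactly. Their poses are not given: they have to be found in the camera images.
- chute: Discard chute, fixed. Origin at bench level under the flap's hinge, mid-mouth; x points from the apron through the flap into the bin (the way to push), y left, z up. Blue apron: top z = 75 mm, x = -170 to 10, y = +-140 mm, no rim. Hinge bar across the mouth at x = 0, z = 122; roof behind it to z = 129. Fingers pointing straight down can come up to the flap, not past it, and need not.
- mouth (a point): Middle of the mouth's sill, on the apron's top under the flap (chute x = 0, y = 0, z = 75 mm). The mouth is 110 mm wide (y = +-55 mm) between two upright white cheeks (x = 0 to 60 mm, up to z = 128 mm). Two grey lips 10 mm high flare out in front of it, from about x = 1, y = +-56 to x = -29, y = +-72 mm.
- brink (a point): Middle of the apron's far edge, 10 mm behind the flap (chute x = 10, y = 0, z = 75 mm). Once the dish's middle has been pushed past it, the dish tips and slides by itself down a steep steel ramp (48 degrees) into the bin.
- flap (a joint): Orange flap, 104 mm wide and 43 mm high, 35 g, hinged along its top edge at x = 0, z = 122 mm of the chute; no latch or spring. 0 rad: hanging shut; grows as its lower edge swings into the chute, to 1.5. It falls shut by itself in under a second. The 16 mm high dish lifts it to about 0.8 rad.
- flap_edge (a point): Middle of the flap's black lower edge, which hangs 4 mm above the apron when shut.
- dish: Lidded clear glass Petri dish, 69 mm across (74 over its lid's rim in looks) and 16 mm high, 30 g, lying flat on the apron near its left or right side; origin at the centre of its underside. It does not roll, only slides. Glass: never lift it, push it off the apron's other edges, or press it hard (15 N).
- timer: Pale lab timer, 54 x 66 x 22 mm (its own x, y, z), lying on the apron on the side where the dish is not; origin at the centre of its underside. Must not be shifted.
- cal_red: White bottle with a red cap, 45 mm across, 83 mm high, on the bench to the right. Leave alone.
- cal_green: White bottle with a green cap, 45 mm across, 83 mm high, on the bench to the right. Leave alone.
- tape: Ivory roll of tape lying flat, 76 mm across, 15 mm high, on the bench to the right. Leave alone.
- bulb: Red rubber pipette bulb, 51 mm across, 70 mm high, standing on the bench to the left of the chute. Leave alone.
- bin_floor (a point): Middle of the floor of the open-topped white catch bin (inside 110 mm wide, chute x = 70 to 174 mm, walls 60 mm high): 122 mm along x from the chute's origin, 4 mm above the bench.
Not all that is in view belongs to the job. Leave any brown, pink or red look-alike of the dish alone.

How it is judged:
By the outcome, as a careful person would: the job done as asked, in the order asked, and still so for the second after the job is handed in, with the robot touching nothing.
It also fails if it takes over 48 s, if anything falls off the work surface, if the arm or the gripper's body presses on something with over 40 N, if the wrist force passes 120 N, or if a joint passes its speed limit or range.

## Working session

There is one attempt and no reset: what is moved stays moved. The work goes in short steps, Python scripts to look and compute and a shell command to move; the robot and the scene stay as the last step left them, time stands still between calls to the robot, and variables do not carry over. Pictures are saved under pics/ and viewed, at most 10 in all, crops included, and the job is handed in when it is done.

```bash
mkdir -p pics; ls; python3 - <<'E'
from workcell import r
import cv2
for n in("scene","top"):
    cv2.imwrite(f"pics/{n}0.png",r.get_image(n)[:,:,::-1])
    m=r.camera_model(n);print(n,m)
print(r.get_state(),r.tip_extent)
E
```

```text
pics
scene {'intrinsics': array([[518.71013851,   0.        , 312.97881265],
       [  0.        , 518.71013851, 187.45447752],
       [  0.        ,   0.        ,   1.        ]]), 'dist': array([-0.12936075,  0.        ,  0.        ,  0.        ,  0.        ]), 'R': array([[-0.89299649, -0.44990537,  0.01193433],
       [-0.30771146,  0.59098193, -0.74569029],
       [ 0.32843709, -0.66957114, -0.66618583]]), 't': array([0.47217936, 0.27581422, 1.50856801])}
top {'intrinsics': array([[451.45478574,   0.        , 320.08742577],
       [  0.        , 451.45478574, 199.90882685],
       [  0.        ,   0.        ,   1.        ]]), 'dist': array([-0.02282039,  0.        ,  0.        ,  0.        ,  0.        ]), 'R': array([[ 0.02530848, -0.99967261,  0.00376199],
       [-0.99415106, -0.02556356, -0.10492941],
       [ 0.10499123, -0.00108439, -0.99447256]]), 't': array([-0.07713548,  0.56086037,  1.24087296])}
{'clock': 0.1, 'joints': array([ 1.11042518e+00,  3.00431227e-01,  1.52153488e+00,  5.82854347e-06,
        1.32069886e+00, -6.66001529e-02]), 'dq': array([ 1.05069857e-04, -1.23532265e-03, -3.14593687e-03, -6.61684677e-04,
       -3.98123331e-05,  1.01824637e-03]), 'tau': array([ 2.24667638e-03, -5.44379497e+01, -3.62363720e+01, -6.26017663e-05,
        3.15586905e-03, -1.40526149e-05]), 'ee_pos': array([0.21093293, 0.50772753, 0.24476272]), 'tool_rot': array([-1.42367188e-04,  1.95616632e-01,  9.80680297e-01, -5.16920329e-04]), 'force': array([ 0.17183355, -0.62153309, -0.25188553]), 'torque': array([ 0.015877  ,  0.00972897, -0.01427978]), 'gripper_force': 0.0, 'width': 1.0015200866994525} 0.014
```

View pics/top0.png

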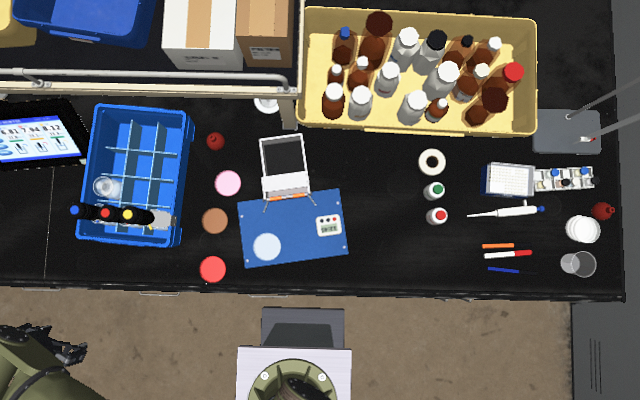

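View pics/scene0.png

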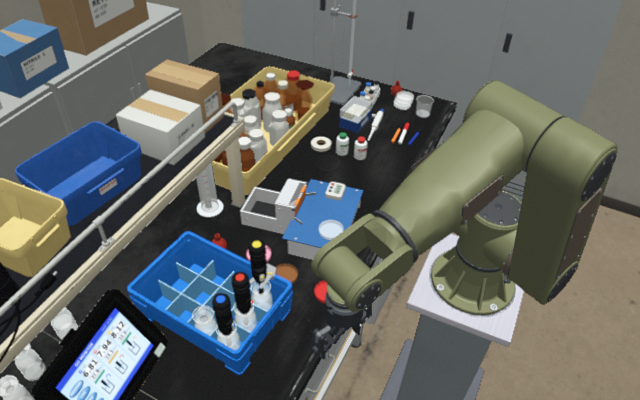

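The top view shows the apron (corners about (237,203), (341,189), (349,254), (245,268)), dish at about (266,247), timer at (329,225) and the flap near (287,197). Now I'll measure them.

```bash
cat > h.py <<'E'
from workcell import r
import cv2, numpy as np
def ray(n,px,z,Rt=None):
    m=r.camera_model(n); R,t=Rt if Rt else (m["R"],m["t"])
    u=cv2.undistortPoints(np.array(px,float).reshape(-1,1,2),m["intrinsics"],m["dist"]).reshape(-1,2)
    d=np.c_[u,np.ones(len(u))]@R; c=-R.T@t
    return c+d*((z-c[2])/d[:,2])[:,None]
def wristRt(s):
    from scipy.spatial.transform import Rotation as Q
    w,x,y,z=s["tool_rot"]; T=np.eye(4); T[:3,:3]=Q.from_quat([x,y,z,w]).as_matrix(); T[:3,3]=s["ee_pos"]
    M=np.linalg.inv(T@r.camera_model("wrist")["tool_from_camera"]); return M[:3,:3],M[:3,3]
E
python3 - <<'E'
from h import *
im=cv2.imread("pics/top0.png"); hsv=cv2.cvtColor(im,cv2.COLOR_BGR2HSV)
m=cv2.inRange(hsv,(100,120,60),(125,255,255)); m[:,:225]=0;m[:170]=0;m[:,360:]=0
c=max(cv2.findContours(m,0,2)[0],key=cv2.contourArea)
c=cv2.convexHull(c); b=cv2.boxPoints(cv2.minAreaRect(c)); W=ray("top",b,.075)[:,:2]
print(b.round(1),W.round(4)); 
i=[np.linalg.norm(W[k]-W[(k+1)%4]) for k in range(4)];print(i)
o=hsv[:,:,0]; om=cv2.inRange(hsv,(5,150,120),(20,255,255)); om[:,:250]=0;om[:,320:]=0;om[:180]=0;om[215:]=0
print("orange",np.argwhere(om)[:,::-1].mean(0), cv2.boxPoints(cv2.minAreaRect(np.argwhere(om)[:,::-1].astype(np.float32))))
def blob(x0,x1,y0,y1):
    k=np.zeros_like(m); k[y0:y1,x0:x1]=255-m[y0:y1,x0:x1]
    c=max(cv2.findContours(k,0,2)[0],key=cv2.contourArea); return c
for nm,a,z in(("dish",(248,285,230,263),.089),("timer",(312,344,210,240),.097)):
    q=cv2.minAreaRect(blob(*a)); print(nm,q, ray("top",[q[0]],z).round(4), ray("top",cv2.boxPoints(q),z)[:,:2].round(4))
cv2.imwrite("pics/c.png",cv2.resize(im[125:275,225:360],None,fx=4,fy=4,interpolation=cv2.INTER_CUBIC))
E
```

```text
[[234.8 201.8]
 [339.  187.2]
 [348.4 254. ]
 [244.2 268.7]] [[ 0.5466  0.1683]
 [ 0.5941 -0.1133]
 [ 0.4141 -0.1424]
 [ 0.368   0.1352]]
[np.float64(0.2856258226187101), np.float64(0.1823294570834908), np.float64(0.281352995204942), np.float64(0.18171334079742818)]
orange [287.08219178 196.7260274 ] [[269.62885 197.2779 ]
 [303.54364 192.65314]
 [304.0061  196.04462]
 [270.0913  200.66937]]
dish ((266.5, 246.5), (27.0, 27.0), 90.0) [[0.4284 0.0763 0.089 ]] [[0.4633 0.1135]
 [0.4651 0.0417]
 [0.3938 0.0392]
 [0.392  0.1107]]
timer ((328.2799987792969, 224.95999145507812), (20.930362701416016, 25.45584487915039), 81.8698959350586) [[ 0.4894 -0.0861  0.097 ]] [[ 0.5111 -0.0482]
 [ 0.5224 -0.1149]
 [ 0.4677 -0.1239]
 [ 0.4565 -0.0575]]
```

View pics/c.png

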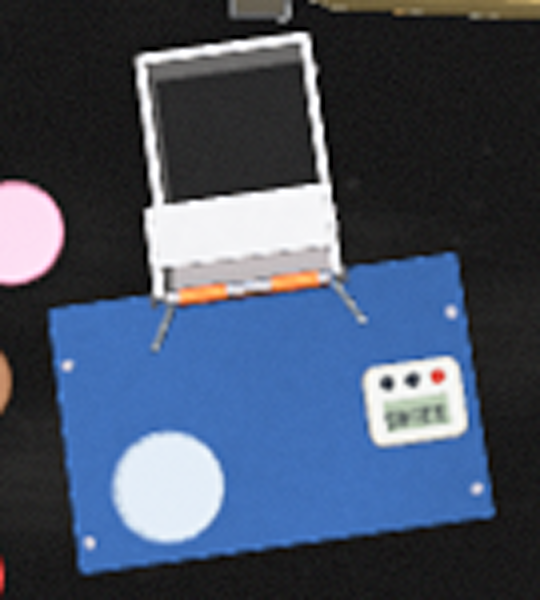

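The crop confirms it. With the chute yaw at about 0.167 and its origin at about (0.560, 0.025), the dish is at chute (-121, +72) mm and the timer at (-88, -98). I'll push sideways first with a two-finger V, then straight in.

```bash
python3 -m crank '[[[2.6,-4.75,0],-0.126],[[2.6,-4.75,0],-0.126],[[2.6,-4.75,0],-0.126],[[2.6,-4.75,0],-0.126]]' 0.35 20
python3 -m crank '[[[2.6,-4.75,0],-0.126],[[2.6,-4.75,0],-0.126],[[2.6,-4.75,0],-0.126],[[2.6,-4.75,0],-0.126],[[0,0,0],0]]'
cat > look.py <<'E'
from h import *
import sys
s=r.get_state(); im=r.get_image("wrist"); cv2.imwrite(f"pics/{sys.argv[1]}.png",im[:,:,::-1])
w,x,y,z=s["tool_rot"]; print(s["ee_pos"],"tool y angle",np.arctan2(1-2*(x*x+z*z),2*(x*y-w*z)),s["force"],s["width"],s["clock"],r.tip_extent)
O=np.array([.5596,.0253]);a=.167;C=np.array([[np.cos(a),np.sin(a)],[-np.sin(a),np.cos(a)]])
print("tcp chute",C@(s["ee_pos"][:2]-O))
hsv=cv2.cvtColor(im,cv2.COLOR_RGB2HSV); m=cv2.inRange(hsv,(85,8,170),(125,75,255))
for n,mm in(("wrist",m),):
  for c in cv2.findContours(mm,0,2)[0]:
    if cv2.contourArea(c)>800:
        e=cv2.fitEllipse(cv2.convexHull(c)); p=ray("wrist",[e[0]],.089,wristRt(s))[0]; print(e,p,"chute",C@(p[:2]-O))
E
python3 look.py w1
```

```text
clock: 0.6
ee_pos: [0.3154, 0.3163, 0.2451]
tool_rot: [-0.0, 0.436, 0.9, -0.0]
force: [1.2, 0.3, -0.9]
width: 0.351
gripper_force: 0.0
clock: 1.23
ee_pos: [0.42, 0.1254, 0.245]
tool_rot: [-0.0, 0.647, 0.762, -0.0]
force: [0.2, -0.3, 0.0]
width: 0.349
gripper_force: 0.0
[0.42000044 0.12535794 0.24499858] tool y angle 0.16306055160888547 [ 0.17367655 -0.30031408  0.00553184] 0.34904018585819263 1.225 0.014
tcp chute [-0.12102532  0.12187084]
((323.37701416015625, 241.9561004638672), (74.60665130615234, 77.33397674560547), 89.50296020507812) [0.43020517 0.07818123 0.089     ] chute [-0.1188045   0.07365417]
```

View pics/w1.png

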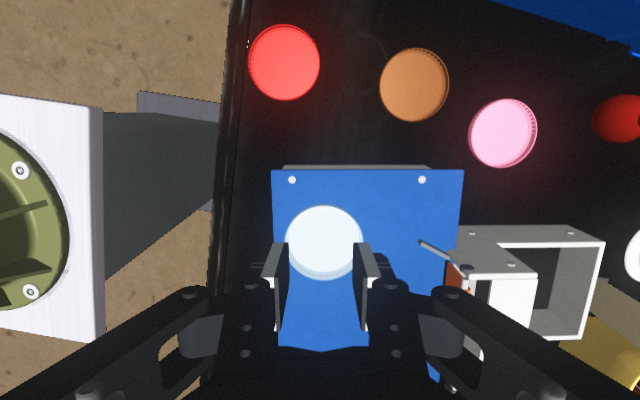

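The wrist view shows the dish at (323,242), lined up between the finger tips, i.e. at chute (-119, +74). I'll move the fingers 6 mm outward and go down.

```bash
python3 -m crank '[[[0.1,0.6,-3],0],[[0,0,-4],0],[[0,0,-4],0],[[0,0,-3],0],[[0,0,0],0]]'
python3 -m crank '[[[0,0,-0.6],0],[[0,0,-0.6],0],[[0,0,0],0]]'
python3 look.py w2; python3 -c "
from h import *
cv2.imwrite('pics/s2.png',cv2.resize(r.get_image('scene')[140:290,240:410,::-1],None,fx=4,fy=4))"
```

```text
clock: 1.9
ee_pos: [0.4186, 0.1346, 0.1039]
tool_rot: [-0.001, 0.644, 0.765, -0.002]
force: [-0.6, -0.2, 0.7]
width: 0.352
gripper_force: 0.0
clock: 2.28
ee_pos: [0.42, 0.134, 0.0934]
tool_rot: [0.0, 0.645, 0.764, 0.0]
force: [-1.6, -0.0, -0.2]
width: 0.35
gripper_force: 0.0
[0.42003853 0.13396919 0.09341712] tool y angle 0.16913435862141485 [-1.57894453 -0.03343729 -0.15151368] 0.3498005578273039 2.275 0.014
tcp chute [-0.11955635  0.13035595]
```

View pics/w2.png

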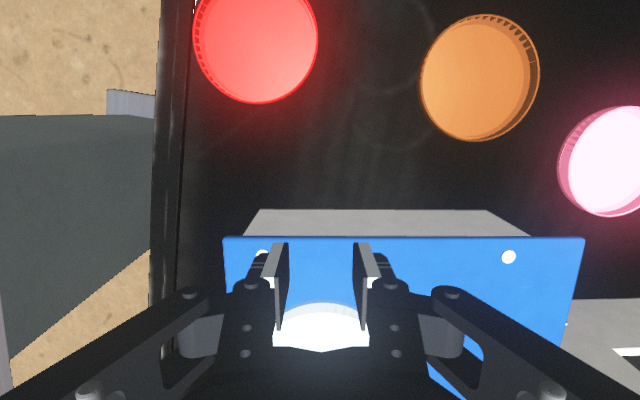

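View pics/s2.png

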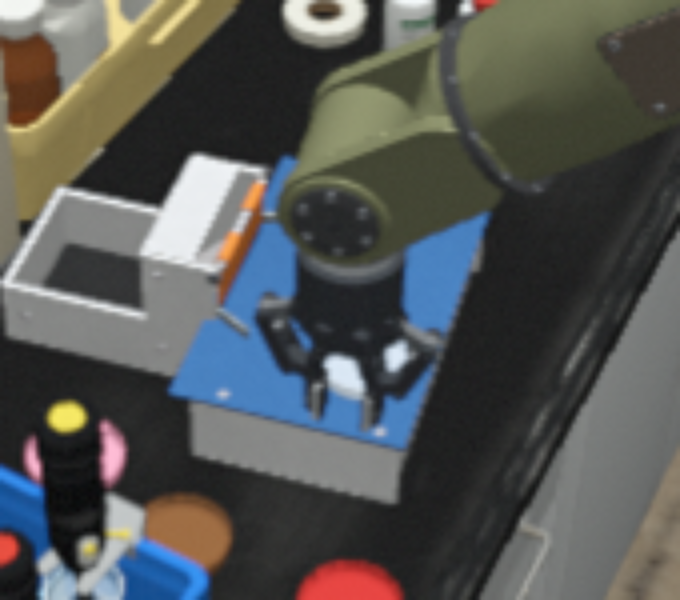

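The fingers stand just outside the dish near the apron's left edge, just above its surface. Now the sideways push.

```bash
python3 -m crank '[[[0.13,-0.79,0],0],[[0.13,-0.79,0],0],[[0.13,-0.79,0],0],[[0.13,-0.79,0],0],[[0.08,-0.5,0],0]]'
python3 -m crank '[[[0.08,-0.5,0],0],[[0.13,-0.79,0],0],[[0.13,-0.79,0],0],[[0.08,-0.5,0],0],[[0,0,0],0]]'
python3 look.py w3; python3 -c "
from h import *
cv2.imwrite('pics/t3.png',cv2.resize(r.get_image('top')[125:275,225:360,::-1],None,fx=4,fy=4))"
```

```text
clock: 3.0
ee_pos: [0.4261, 0.0967, 0.0933]
tool_rot: [-0.0, 0.645, 0.764, 0.0]
force: [0.3, 0.7, 0.7]
width: 0.346
gripper_force: 0.2
clock: 3.62
ee_pos: [0.4303, 0.0711, 0.0933]
tool_rot: [-0.0, 0.645, 0.764, -0.0]
force: [-0.1, -0.1, -0.6]
width: 0.347
gripper_force: 0.0
[0.4302818  0.07113812 0.09326577] tool y angle 0.16838690182366534 [-0.10698811 -0.14714586 -0.57883003] 0.34736601317874 3.625 0.014
tcp chute [-0.11989968  0.06669631]
```

View pics/w3.png

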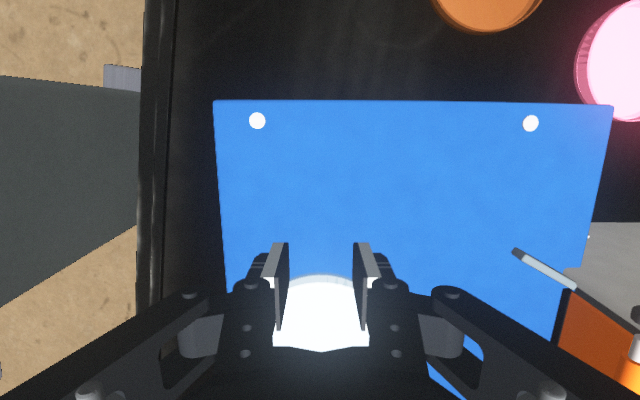

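The dish's edge (row 276) is nested between the fingers, so the push is working. It needs about 24 mm more.

```bash
python3 -m crank '[[[0.12,-0.7,0],0],[[0.12,-0.7,0],0],[[0.1,-0.6,0],0],[[0.07,-0.4,0],0],[[0,0,0],0]]'
python3 -m crank '[[[-0.15,0.9,0],0],[[-0.15,0.9,0],0],[[0,0,3],0],[[0,0,5],0],[[0,0,3],0]]'
python3 -m crank '[[[-2.0,-2.2,2],0.187],[[-2.0,-2.2,0],0.187],[[-2.0,-2.2,0],0.187],[[0,0,0],0.187],[[0,0,0],0.187]]'
python3 -m crank '[[[0,0,0],0.187],[[0,0,0],0.187],[[0,0,0],0.187],[[0,0,0],0.075],[[0,0,0],0]]'
python3 look.py w4
```

```text
clock: 4.35
ee_pos: [0.4344, 0.0472, 0.0933]
tool_rot: [0.0, 0.645, 0.764, -0.0]
force: [0.2, 0.4, -0.5]
width: 0.353
gripper_force: 0.0
clock: 4.97
ee_pos: [0.4315, 0.0663, 0.2055]
tool_rot: [0.001, 0.645, 0.765, 0.001]
force: [-0.8, 0.7, -0.7]
width: 0.347
gripper_force: 0.0
clock: 5.6
ee_pos: [0.3712, -0.0001, 0.2234]
tool_rot: [0.0, 0.228, 0.974, 0.0]
force: [-0.0, -0.2, -0.2]
width: 0.351
gripper_force: 0.0
clock: 6.22
ee_pos: [0.3713, 0.0, 0.2233]
tool_rot: [0.0, -0.085, 0.996, 0.0]
force: [-0.2, 0.2, -0.1]
width: 0.353
gripper_force: 0.0
[3.71275808e-01 1.31408059e-05 2.23277698e-01] tool y angle 1.7400464806929825 [-0.22730764  0.17822918 -0.13597987] 0.3525115948946721 6.225 0.014
tcp chute [-0.18990751  0.00636909]
((335.79107666015625, 37.08572769165039), (91.70915985107422, 138.6212615966797), 103.04679870605469) [ 0.24877835 -0.01071388  0.089     ] chute [-0.31248386  0.01615342]
```

View pics/w4.png

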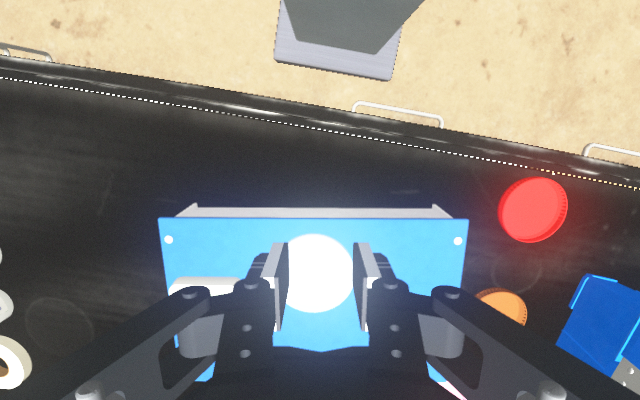

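The dish is at about (314,273), mid-apron between the near corners (158,218) and (468,218). The mask picked up the floor instead, so I'll cast rays by hand.

```bash
python3 - <<'E'
from h import *
s=r.get_state();O=np.array([.5596,.0253]);a=.167;C=np.array([[np.cos(a),np.sin(a)],[-np.sin(a),np.cos(a)]])
for px,z in(([314,234],.091),([314,273],.091),([159,218],.075),([468,219],.075)):
    print((C@(ray("wrist",[px],z,wristRt(s))[0][:2]-O)).round(4))
E
```

```text
[-0.1599 -0.0002]
[-0.1238 -0.0003]
[-0.1686 -0.1385]
[-0.1682  0.1365]
```

```bash
python3 -m crank '[[[0.99,-0.44,-3],0],[[0,0,-4],0],[[0,0,-4],0],[[0,0,-2],0],[[0,0,0],0]]'
python3 -m crank '[[[0.99,0.17,0],0],[[0.79,0.13,0],0],[[0.79,0.13,0],0],[[0.79,0.13,0],0],[[0.79,0.13,0],0]]'
python3 -m crank '[[[0.79,0.13,0],0],[[0.79,0.13,0],0],[[0.79,0.13,0],0],[[0.59,0.1,0],0],[[0,0,0],0]]'
python3 look.py w5;  python3 -c "
from h import *
cv2.imwrite('pics/s5.png',cv2.resize(r.get_image('scene')[140:290,240:410,::-1],None,fx=4,fy=4))"
```

```text
clock: 6.9
ee_pos: [0.3806, -0.0046, 0.0924]
tool_rot: [-0.001, -0.084, 0.996, 0.0]
force: [-0.5, -0.4, 0.6]
width: 0.351
gripper_force: 0.0
clock: 7.52
ee_pos: [0.4233, 0.0021, 0.0933]
tool_rot: [0.0, -0.084, 0.996, -0.0]
force: [-0.6, 0.2, -0.1]
width: 0.353
gripper_force: 0.2
clock: 8.15
ee_pos: [0.4526, 0.007, 0.0932]
tool_rot: [-0.0, -0.085, 0.996, -0.0]
force: [-0.5, -0.5, 0.1]
width: 0.351
gripper_force: 0.0
[0.45259232 0.00695273 0.09319554] tool y angle 1.7401422687869637 [-0.53642613 -0.51200631  0.10599262] 0.3509697480845041 8.15 0.014
tcp chute [-0.10856874 -0.00030468]
```

View pics/w5.png

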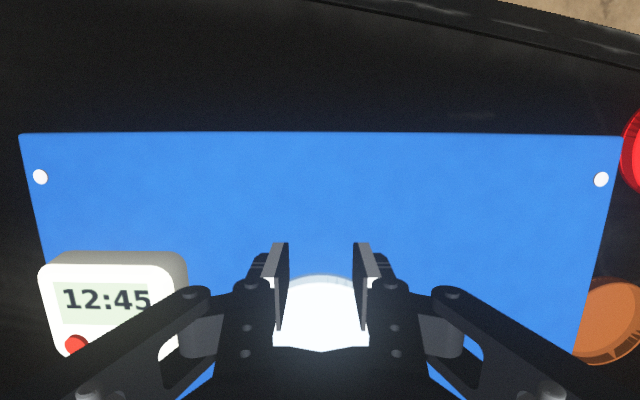

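The dish is still nested symmetrically between the fingers and the timer is untouched. On through the flap.

```bash
python3 -m crank '[[[0.69,0.115,0],0],[[0.69,0.115,0],0],[[0.69,0.115,0],0],[[0.69,0.115,0],0],[[0.69,0.115,0],0]]'
python3 -m crank '[[[0.69,0.115,0],0],[[0.69,0.115,0],0],[[0.69,0.115,0],0],[[0.69,0.115,0],0],[[0.69,0.115,0],0]]'
python3 look.py w6
```

```text
clock: 8.88
ee_pos: [0.4873, 0.0127, 0.0933]
tool_rot: [-0.0, -0.084, 0.996, -0.0]
force: [-1.3, -0.8, 1.1]
width: 0.35
gripper_force: 0.2
clock: 9.5
ee_pos: [0.5218, 0.0185, 0.0933]
tool_rot: [0.0, -0.084, 0.996, -0.0]
force: [0.2, -0.4, 0.4]
width: 0.344
gripper_force: 0.3
[0.52179454 0.01846137 0.09327883] tool y angle 1.7399750185419343 [ 0.24008779 -0.40655526  0.42795775] 0.3435522302206082 9.5 0.014
tcp chute [-0.03841625 -0.00045928]
((320.7525634765625, 322.274658203125), (101.59176635742188, 102.2269058227539), 169.63636779785156) [0.54786309 0.02194428 0.089     ] chute [-0.01213143 -0.00135807]
```

```bash
python3 -m crank '[[[0.59,0.1,0],0],[[0.59,0.1,0],0],[[0.3,0.05,0],0],[[0,0,0],0],[[0,0,0],0]]'
python3 look.py w7; python3 -c "
from h import *
cv2.imwrite('pics/t7.png',np.hstack([cv2.resize(r.get_image('top')[125:275,225:360,::-1],(405,450)),cv2.resize(r.get_image('scene')[150:270,240:345,::-1],(394,450))]))"
```

```text
clock: 10.18
ee_pos: [0.536, 0.0209, 0.0933]
tool_rot: [-0.0, -0.084, 0.996, 0.0]
force: [0.1, 0.1, 0.6]
width: 0.351
gripper_force: 0.0
[0.53603747 0.0208943  0.09325693] tool y angle 1.7399649609127426 [0.12762497 0.11235851 0.59955334] 0.3507232852722472 10.175 0.014
tcp chute [-0.02396706 -0.00042773]
```

View pics/t7.png

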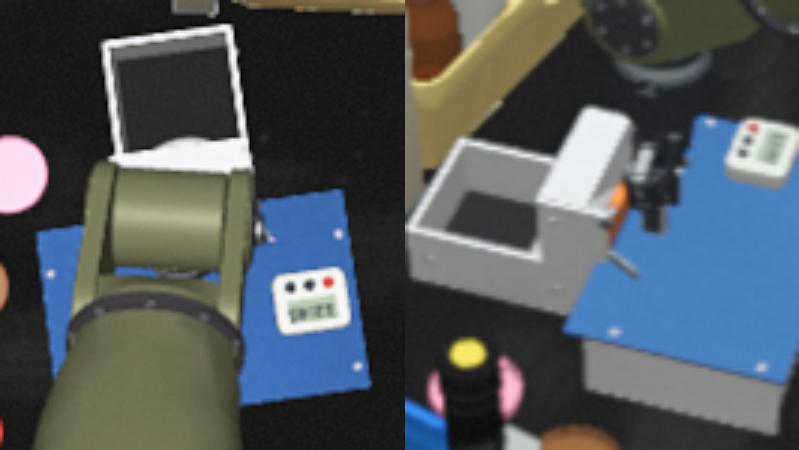

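In the top view the dish's edge now shows beyond the roof at (190,145), so it has dropped. I'll back out along the apron, rise and check.

```bash
python3 -m crank '[[[-1.97,-0.33,0],0],[[-1.97,-0.33,0],0],[[-1.97,-0.33,0],0],[[-1.97,-0.33,2],0],[[-1.97,-0.33,4],0]]'
python3 -m crank '[[[0,0,5],0],[[-4,0,4],0],[[-4,4,0],0],[[0,5,0],0],[[0,5,0],0]]'
python3 -m crank '[[[0,5,0],0],[[0,5,0],0],[[0,0,0],0],[[0,0,0],0],[[0,0,0],0]]'
python3 -c "
from h import *
cv2.imwrite('pics/t8.png',np.hstack([cv2.resize(r.get_image('top')[125:275,225:360,::-1],(405,450)),cv2.resize(r.get_image('scene')[150:270,240:345,::-1],(394,450))]))"
```

```text
clock: 10.95
ee_pos: [0.4363, 0.0043, 0.1531]
tool_rot: [-0.001, -0.084, 0.996, 0.0]
force: [1.1, -0.1, 1.0]
width: 0.351
gripper_force: 0.0
clock: 11.58
ee_pos: [0.3572, 0.1457, 0.2439]
tool_rot: [0.001, -0.084, 0.996, 0.0]
force: [1.9, 0.1, -0.0]
width: 0.353
gripper_force: 0.0
clock: 12.2
ee_pos: [0.3578, 0.2435, 0.2434]
tool_rot: [0.0, -0.084, 0.996, 0.0]
force: [0.3, -0.3, 0.5]
width: 0.35
gripper_force: 0.0
```

View pics/t8.png

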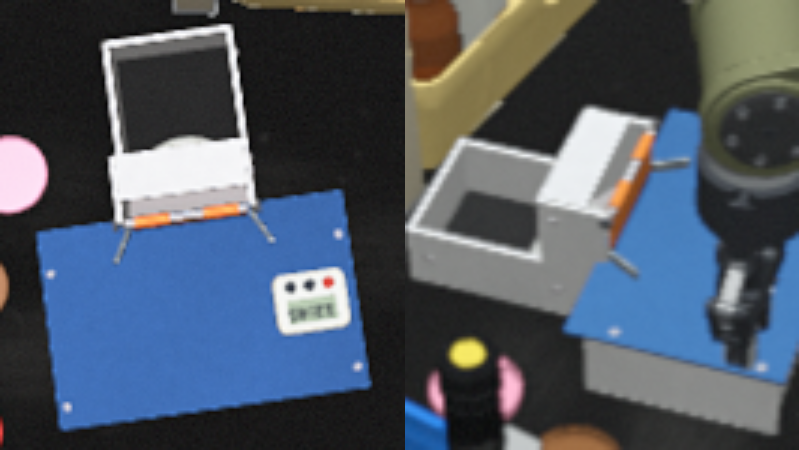

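The flap is shut, the apron is clear apart from the timer, and an arc of the dish shows in the bin just behind the roof at (185,138). My picture budget is used up, so I'll check numerically whether it lies flat on the bin floor.

```bash
python3 - <<'E'
from h import *
O=np.array([.5596,.0253]);a=.167;C=np.array([[np.cos(a),np.sin(a)],[-np.sin(a),np.cos(a)]])
im=r.get_image("top"); old=cv2.imread("pics/top0.png")[:,:,::-1]
d=cv2.absdiff(im,np.ascontiguousarray(old)).max(2)
sub=d[160:182,262:312]; ys,xs=np.where(sub>45); ys+=160;xs+=262
for y in range(ys.min(),ys.max()+1):
    q=xs[ys==y]
    if len(q):
        for z in(.008,.02):
            P=[(C@(ray("top",[[c,y]],z)[0][:2]-O)).round(4) for c in(q.min(),q.max())]; print(y,q.min(),q.max(),len(q),z,*P)
def px(x,y,z):
    X=np.r_[O+C.T@[x,y],z]; m=r.camera_model("top"); return cv2.projectPoints(X,cv2.Rodrigues(m["R"])[0],m["t"],m["intrinsics"],m["dist"])[0].ravel().round(1)
print("roof rear edge",px(.06,0,.129),"floor dish front if centre x=.107",px(.142,0,.02))
E
```

```text
170 285 291 7 0.008 [0.0907 0.0001] [ 0.0882 -0.017 ]
170 285 291 7 0.02 [ 0.0885 -0.0005] [ 0.0861 -0.0175]
171 281 295 15 0.008 [0.0894 0.0119] [ 0.0837 -0.028 ]
171 281 295 15 0.02 [0.0872 0.0112] [ 0.0816 -0.0284]
172 279 293 15 0.008 [0.0873 0.018 ] [ 0.0816 -0.0219]
172 279 293 15 0.02 [0.0852 0.0172] [ 0.0795 -0.0223]
173 277 286 10 0.008 [0.0852 0.0241] [ 0.0816 -0.0016]
173 277 286 10 0.02 [0.0831 0.0233] [ 0.0795 -0.0022]
174 276 278 3 0.008 [0.0828 0.0273] [0.0819 0.0216]
174 276 278 3 0.02 [0.0807 0.0265] [0.0798 0.0208]
roof rear edge [283.2 173.6] floor dish front if centre x=.107 [282.4 151.8]
```

The dish's front edge is only at chute x≈0.09, so it may be leaning on the ramp's foot. I'll check whether it's still moving and where the wrist camera would need to be to see into the bin.

```bash
python3 -m crank '[[[0,0,0],0],[[0,0,0],0],[[0,0,0],0],[[0,0,0],0],[[0,0,0],0]]' | head -1
python3 - <<'E'
from h import *
np.set_printoptions(precision=3,suppress=True)
im=r.get_image("top"); cv2.imwrite("pics/top9.png",im[:,:,::-1])
g=cv2.cvtColor(im,cv2.COLOR_RGB2GRAY); o=cv2.imread("pics/top0.png",0)
print(g[164:180,272:300:3]); print(o[164:180,272:300:3])
print(r.camera_model("wrist")["tool_from_camera"], r.camera_model("wrist")["intrinsics"][0])
E
```

```text
clock: 12.98
[[ 44  43  42  41  41  42  43  43  41  43]
 [ 41  41  40  42  43  40  42  42  41  40]
 [ 40  43  43  45  43  43  43  42  39  42]
 [ 44  41  40  43  42  43  43  41  42  42]
 [ 41  44  44  43  46  39  43  41  43  42]
 [ 39  44  44  43  40  32  34  41  43  41]
 [ 45  41  40  34  77 129 114  41  38  32]
 [ 40  43  38 106 193 219 213 172  47 117]
 [ 42  41  48 200 233 230 221 234 230 234]
 [ 39  33 154 218 227 237 235 244 251 249]
 [ 28  54 232 238 237 244 245 245 246 246]
 [204 226 245 245 243 244 244 246 245 245]
 [248 249 245 243 241 244 244 246 244 244]
 [246 244 244 244 243 244 244 245 243 243]
 [245 244 244 244 244 245 244 244 243 244]
 [244 245 245 244 243 245 244 244 244 244]]
[[ 40  43  40  41  41  44  43  43  40  41]
 [ 42  43  41  37  43  41  40  42  40  41]
 [ 42  41  40  45  40  42  41  43  42  44]
 [ 39  43  39  41  43  43  40  41  38  41]
 [ 42  45  41  40  44  40  41  44  44  40]
 [ 39  42  42  41  43  43  42  43  43  40]
 [ 43  44  42  43  42  43  42  40  35  36]
 [ 40  41  43  42  39  39  40  29  43 114]
 [ 41  43  38  37  36  30  57 141 230 235]
 [ 41  39  30  23 110 198 225 236 251 249]
 [ 28  38 146 224 230 246 250 248 245 246]
 [203 222 236 249 246 246 244 246 245 245]
 [248 249 246 244 243 244 244 246 244 243]
 [246 244 244 243 243 244 243 245 243 243]
 [244 244 244 244 243 245 243 244 243 243]
 [244 244 245 244 243 245 243 243 244 243]]
[[ 0.001 -0.966 -0.26   0.066]
 [ 1.     0.001  0.    -0.001]
 [-0.    -0.26   0.966 -0.128]
 [ 0.     0.     0.     1.   ]] [328.669   0.    320.378]
```

The dish has stopped moving. Its front rim at x≈88 mm matches a dish that has slid all the way down, with its toe on the bin floor. The flap is shut and the arm is clear, so I'll hand in.

```bash
python3 -c "
from workcell import r
print(r.hand_in())"
```

```text
the job is handed in; nothing more can be done
None
```

The dish went through the flap and down to the foot of the ramp, the flap swung shut, the timer stayed put, and I handed the job in. The dish seems to lean on the ramp with its lower edge on the bin floor instead of lying flat, and I viewed 11 pictures, one over the limit of 10.

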